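Finish a kit tote and hold it tipped to the pick corner

TASK

Finish this kit tote for the fitter: put the orange cap that lies open end down into the tote's round grey pocket, still open end down and fully seated, and let go of it; leave the upturned cap (a reject) and the other things on the bench alone. Then take the tote by its black centre handle, lift it well clear of the bench and tip it down towards its yellow corner until all three loose nuts have slid onto the yellow patch, the cap staying in its pocket. Finish while still holding the tote up there, tipped and still, with the nuts gathered: do not put it down or let go.

Things in the scene. Friction and masses are not known exactly. Their poses are not given: they have to be found in the camera images.
- tote: loose blue open tote on the bench, 200 mm (x) by 190 mm (y), walls 45 mm high, 4 mm thick, floor 4 mm, 0.3 to 0.5 kg empty. Origin: centre of its underside, z up. A 6 mm divider along x at y = 0, 54 mm high, parts the nut compartment (+y) from the pocket's (-y) and carries the handle. It is slippery inside (friction 0.15 to 0.22): tipped 30 degrees or more, nuts slide along both walls.
- tote_grip (a point): centre of the tote's black handle, a bar 70 mm long (x), 12 mm thick (y), 28 mm high; its top is 80 mm, this centre 66 mm above the centre of the tote's underside. Grip it from above across the 12 mm; the loaded tote (about 0.5 kg) roughly balances there; a firm grip (40 N or more) keeps it from turning. Tote's axes.
- yellow_corner (a point): inner corner of the nut compartment at the tote's -x, +y, at floor level: from the tote's origin 96 mm to -x, 91 mm to +y, 4 mm up. The floor patch there (80 mm square, from the corner) and the walls by it are yellow. Tote's axes.
- pocket (a point): centre of the seat of the round grey pocket, 48 mm to -y of the tote's origin, 6 mm above its underside. 52 mm wide inside (cap 44), collar 61 mm outside, 14 mm high above the seat. Beside the collar 65 mm are free along the tote's x but 12 mm along y: close the fingers along x there. The handle's face is 42 mm from the pocket's axis. Tote's axes.
- cap_center (a point): centre, half-way up, of the good orange end cap: a round cup 44 mm across, 38 mm tall, 3 mm wall, about 45 g, lying open end down (closed face up) on the bench. z up along its axis towards the closed face; yaw means nothing. Loose.
- cap_rim (a point): centre of the good cap's open end (19 mm below cap_center): lies on the pocket's seat when it is seated.
- reject_center (a point): centre, half-way up, of the reject: an equal orange cap lying open end up on the bench. Leave it alone.
- nut1_center (a point): centre of a loose steel hex nut, 24 mm across flats, 28 mm across corners, 13 mm high, 30 g, lying flat in the tote's +y compartment
- nut2_center (a point): centre of a loose steel hex nut, 24 mm across flats, 28 mm across corners, 13 mm high, 30 g, lying flat in the tote's +y compartment
- nut3_center (a point): centre of a loose steel hex nut, 24 mm across flats, 28 mm across corners, 13 mm high, 30 g, lying flat in the tote's +y compartment
- screwdriver_mid (a point): a screwdriver lying on the bench to the tote's left: point on its axis near its middle. Leave it alone.
- jar_center (a point): centre of a closed jar with red lid, 60 mm across, 70 mm tall, on the bench beyond the tote's left. Leave it alone.

How it is judged:
By the outcome, as a careful person would: the job done as asked, in the order asked, and still so for the second after the job is handed in, while the arm keeps its last pose, push and grip.
It also fails if it takes over 51 s, if anything falls off the work surface, if the arm or the gripper's body presses on something with over 40 N, if the wrist force passes 120 N, or if a joint passes its speed limit or range.

ROBOT

A 6-joint arm with a two-finger parallel gripper is mounted at the origin on the work surface. World frame = base frame: x ahead of the robot, y to its left, z up, the work surface at z = 0. Lengths are in m, angles in rad, forces in N, time in s.
With the tool pointing down it reaches from about 0.275 to 0.825 m from the base axis. Payload 5.2 kg.
Tool frame: the origin (TCP) lies at the very end of the fingers, on their centre line; the grasp point (between the pads) lies 19 mm behind it; z points along the fingers, y is the direction in which the jaws open and shut (so a half turn about z gives the same grasp; the last joint's range is limited). The gripper opens to 93 mm and grips with 3 to 60 N. Pads are 15 mm wide; open, the fingers measure 128 mm over their backs; the gripper's body (75 mm by 188 mm) begins 65 mm behind the grasp point.
Start: joints at [-1.44, 0.259, 1.535, -0, 1.348, -0.203], TCP at [0.18, -0.52, 0.219] pointing down, gripper open.
Joint ranges: [-3.14, 3.14], [-0.91, 2.08], [0.19, 2.58], [-1.22, 4.36], [0.22, 2.71], [-3.12, 3.12]. Speed limits (rad/s): [2.57, 2.57, 3.14, 3.14, 3.14, 3.14].

INTERFACE

Orientations are given as [roll, pitch, yaw] about the fixed x, y, z axes, in that order (R = Rz(yaw) Ry(pitch) Rx(roll)).
In Python, from bench import bot gives the robot as it stands.
- The arm moves only by the shell command python3 -m handwheel 'ROWS' [FORCE]. ROWS is JSON, a list of rows, each a list of 3 entries, a list of its own where there are three numbers: the shift along the tool's x, y, z in m, then the turn, a rotation vector about the tool's x, y, z in degrees, then the opening, from 0 (shut) to 1 (fully open). A call has 1 to 20 rows; each row is the pose to reach, as a shift and turn from the pose commanded when the call began, along the tool's axes at that moment; what a row does not reach only later rows make up. A row lasts 1/12 s, in which the tool goes at most 41.7 mm and 7.16 degrees, less where a joint would pass 70% of its speed; a pose out of reach is approached as far as the arm can. A call with a gripper value outside its range is refused whole. The fingers move at their own pace and stop on an object; FORCE is the grip in N (left out, the last holds). Time passes only in rows, so rows that repeat a pose let the fingers close. It gives the time, the measured TCP pose, the force and the opening at its end, in the units of the state.
- bot.get_obs(): the state, without advancing time (a new reading comes with each control period).
- bot.capture(name): name is "scene" or "top" or "wrist"; returns a dict with "img" (400x640x3 uint8, red, green, blue), "fx", "fy", "cx", "cy" (pixels), "distortion" ([k1, k2, p1, p2, k3] as OpenCV has them; the pictures are not rectified), "rvec" (rotation vector, rad) and "tvec" (3), from world to camera coordinates, as OpenCV has them. Camera axes: x right, y down, z forward; pixel columns grow to the right and rows downward; lengths in m; the calibration is good to about 2 mm. A picture is of the moment at which its call begins. There is no depth.
- bot.finish_job(): hands the job in, once; it reports no verdict.
Trained networks look in a picture, given as the dict that the camera call returned (one of the last four; its "shot" number tells which), for a name from the list of things; names that differ only in an ending like _2 or _b are one class to them, and where a whole thing is asked for, a point or a joint stands for the part that bears it (a point fixed in the world has none). Each returns a list of dicts, best first, with "conf" (0 to 1); they miss things now and then, are a little off and sometimes report something else, mostly with a low value. They report only what shows in the picture. A call takes as long as a camera call.
- bot.masks_of(label, picture): "region" (400x640 bool, what is visible of it).
- bot.landmark_of(label, picture): "position" ([x, y, z] in m, in the coordinates of the camera as it stood for that picture, good to about 4 mm: a listed point, or the origin of a listed thing).
The state is a dict: "time_s": time; "joints": joint angles; "qvel": joint speeds; "joint_efforts": joint torques, N m; "position": TCP position; "tcp_rot": TCP orientation; "wrist_force": force on the tool from outside, world axes, zero at the start; "torque": the same for the moment, N m; "width": finger opening in m.
Only numpy, scipy, OpenCV 4.12 (cv2) and the standard library are available. Lean on these libraries where they do the work, as an engineer would, in place of code of your own. Each camera call takes 0.05 s, during which the arm holds its last target. There are 200 camera calls.

## Working session

There is one attempt and no reset: what is moved stays moved. The work goes in short steps, Python scripts to look and compute and a shell command to move; the robot and the scene stay as the last step left them, time stands still between calls to the robot, and variables do not carry over. Pictures are saved under pics/ and viewed, about 8 in all and at most 12, crops included, and the job is handed in when it is done.

```bash
ls; mkdir -p pics; cat > h.py <<'E'
import numpy as np, cv2
from scipy.spatial.transform import Rotation as Rn
from bench import bot
def w(p,c):
    R=cv2.Rodrigues(np.array(c["rvec"],float))[0]
    return R.T@(np.array(p)-np.array(c["tvec"]).ravel())
def look(cam,names):
    c=bot.capture(cam)
    for n in names:
        for d in bot.landmark_of(n,c)[:2]: print(cam,n,round(d["conf"],2),w(d["position"],c).round(4))
    return c
def ray(c,u,v,z):
    K=np.array([[c["fx"],0,c["cx"]],[0,c["fy"],c["cy"]],[0,0,1]])
    n=cv2.undistortPoints(np.array([[[u,v]]],float),K,np.array(c["distortion"]))[0,0]
    R=cv2.Rodrigues(np.array(c["rvec"],float))[0]
    o=-R.T@np.array(c["tvec"]).ravel(); d=R.T@np.array([n[0],n[1],1.]); return o+d*(z-o[2])/d[2]
def save(c,f): cv2.imwrite("pics/"+f,c["img"][:,:,::-1])
E
python3 - <<'E'
from h import *
N=["tote","tote_grip","yellow_corner","pocket","cap_center","cap_rim","reject_center","nut1_center","jar_center","screwdriver_mid"]
for k in("top","scene"):
    c=look(k,N); save(c,k+"0.png")
o=bot.get_obs();print(o["position"],o["tcp_rot"],o["width"],o["time_s"])
E
```

```text
pics
top tote 0.57 [ 0.5565  0.1101 -0.0041]
top tote_grip 0.59 [0.5592 0.1107 0.0651]
top tote_grip 0.58 [ 0.61   -0.2388 -0.0025]
top yellow_corner 0.9 [0.4446 0.1668 0.    ]
top yellow_corner 0.52 [ 0.4738 -0.1914  0.0178]
top pocket 0.81 [0.5698 0.0664 0.0063]
top cap_center 0.58 [ 0.6141 -0.2338  0.0159]
top cap_rim 0.59 [ 0.6113 -0.2348 -0.0015]
top reject_center 0.58 [ 0.4721 -0.1929  0.0157]
top nut1_center 0.38 [0.5496 0.136  0.0113]
top jar_center 0.76 [0.6729 0.3437 0.0356]
top jar_center 0.47 [ 0.608  -0.2335 -0.0026]
top screwdriver_mid 0.92 [0.4866 0.3627 0.0093]
scene tote 0.69 [5.604e-01 1.158e-01 3.000e-04]
scene tote_grip 0.69 [0.5613 0.1136 0.067 ]
scene yellow_corner 0.59 [0.4377 0.1677 0.003 ]
scene yellow_corner 0.48 [0.4842 0.3571 0.0091]
scene pocket 0.86 [0.5742 0.0664 0.0026]
scene cap_center 0.77 [ 0.6142 -0.2308  0.0187]
scene cap_rim 0.89 [ 0.6128 -0.2308 -0.0009]
scene reject_center 0.82 [ 0.4712 -0.1911  0.0154]
scene jar_center 0.71 [0.6672 0.3484 0.0332]
scene screwdriver_mid 0.75 [0.4838 0.357  0.0113]
scene screwdriver_mid 0.29 [ 0.4724 -0.1923  0.0164]
[ 0.18022353 -0.51962757  0.21864352] [-3.14155034e+00  6.07349075e-08  3.33813834e-01] 0.0930522743848492 1.1
```

View pics/top0.png

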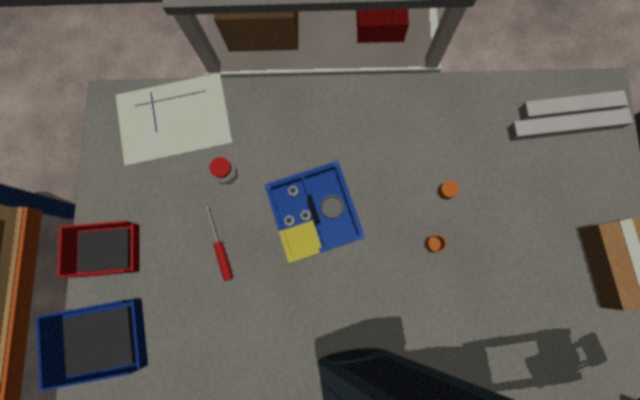

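View pics/scene0.png

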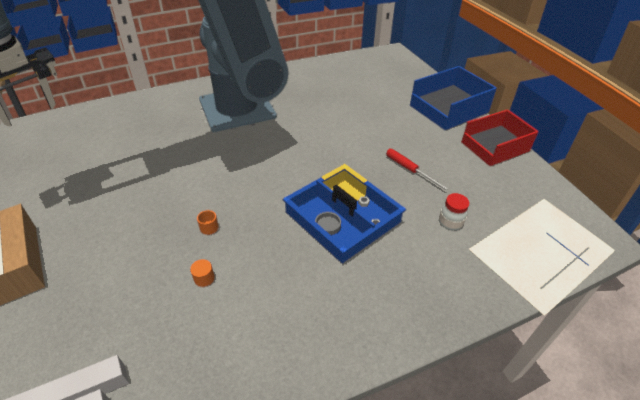

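The top view shows the tote centred near (315,212) with its yellow corner at (300,242). The good cap (closed face up) is at (449,189) and the reject (dark inside) at (435,243). The scene view agrees, with the good cap at (203,272) and the reject at (208,222). Next I'll move above the good cap, with the jaw axis along the tote's x.

```bash
python3 -m handwheel '[[[0.504,-0.130,0.06],[0,0,-88],1],[[0.504,-0.130,0.06],[0,0,-88],1],[[0.504,-0.130,0.06],[0,0,-88],1],[[0.504,-0.130,0.06],[0,0,-88],1],[[0.504,-0.130,0.06],[0,0,-88],1],[[0.504,-0.130,0.06],[0,0,-88],1],[[0.504,-0.130,0.06],[0,0,-88],1],[[0.504,-0.130,0.06],[0,0,-88],1],[[0.504,-0.130,0.06],[0,0,-88],1],[[0.504,-0.130,0.06],[0,0,-88],1],[[0.504,-0.130,0.06],[0,0,-88],1],[[0.504,-0.130,0.06],[0,0,-88],1],[[0.504,-0.130,0.06],[0,0,-88],1],[[0.504,-0.130,0.06],[0,0,-88],1],[[0.504,-0.130,0.06],[0,0,-88],1],[[0.504,-0.130,0.06],[0,0,-88],1],[[0.504,-0.130,0.06],[0,0,-88],1]]' 20
python3 - <<'E'
from h import *
c=look("wrist",["cap_center","cap_rim"]); save(c,"w1.png")
c=look("top",["cap_center","tote","tote_grip","pocket","yellow_corner"])
m=bot.masks_of("tote",c)[0]["region"].astype(np.uint8)
t=look("scene",["cap_center","pocket","tote_grip"])
cv2.imwrite("pics/t1.png",cv2.resize(c["img"][140:280,240:480,::-1],None,fx=3,fy=3,interpolation=cv2.INTER_CUBIC))
o=bot.get_obs();print(o["position"],o["tcp_rot"],o["joints"],o["time_s"])
E
```

```text
time_s: 2.52
position: [0.6129, -0.2327, 0.1589]
tcp_rot: [-3.141, 0.0, 1.868]
wrist_force: [-0.7, -1.0, 0.0]
width: 0.0932
wrist cap_center 0.65 [ 0.6085 -0.2336  0.0169]
top cap_center 0.61 [ 0.6146 -0.2309  0.0167]
top tote 0.81 [ 0.5557  0.1092 -0.0021]
top tote_grip 0.95 [0.5605 0.109  0.0644]
top pocket 0.93 [0.5726 0.0661 0.007 ]
top pocket 0.39 [0.5603 0.1093 0.0673]
top yellow_corner 0.59 [ 4.419e-01  1.741e-01 -2.000e-04]
scene cap_center 0.92 [ 0.6116 -0.2316  0.0175]
scene pocket 0.76 [0.5748 0.0669 0.0029]
scene pocket 0.6 [0.5414 0.1795 0.0098]
scene tote_grip 0.72 [0.56   0.114  0.0674]
[ 0.61382195 -0.2316498   0.15862251] [-3.14155307e+00 -3.58019838e-05  1.86974909e+00] [-5.30556346e-01  4.88431873e-01  1.34354043e+00 -5.19619738e-06
  1.30967349e+00 -8.29507773e-01] 3.2167
```

View pics/t1.png

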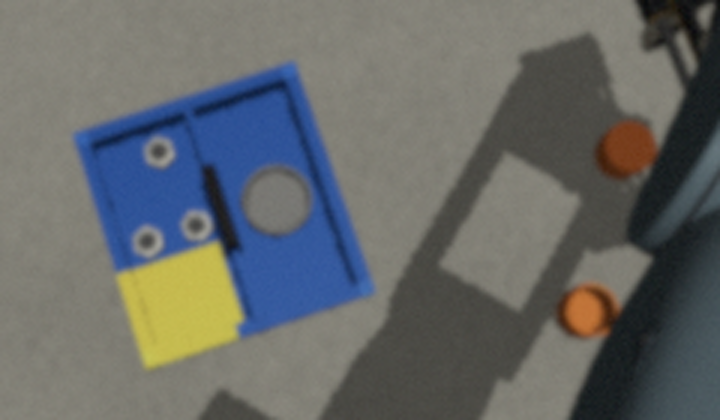

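View pics/w1.png

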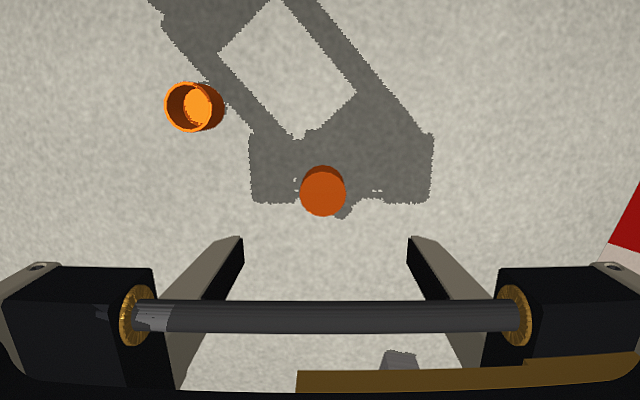

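The top crop shows the tote's rim corners at crop pixels (78,133), (295,65), (373,293) and (147,368), with three nuts in the left compartment. In the wrist view the good cap's closed face is at (323,193) and the reject is at (194,107), well clear of the jaws. I'll compute the metric poses from these.

```bash
python3 - <<'E'
from h import *
c=bot.capture("wrist"); print("cap",ray(c,323,193,.038))
t=bot.capture("top")
P=np.array([ray(t,240+u/3,140+v/3,.045)[:2] for u,v in [(147,368),(78,133),(295,65),(373,293)]])
print(P.round(4),P.mean(0))
for a,b,o in[(0,1,0),(3,2,0),(1,2,90),(0,3,90)]:
    d=P[b]-P[a]; print(np.degrees(np.arctan2(d[1],d[0]))+o,np.hypot(*d))
print("pocket collar",ray(t,240+277/3,140+201/3,.02),"handle top",ray(t,240+221/3,140+208/3,.08), "captop",ray(t,240+626/3,140+148/3,.038))
E
```

```text
cap [ 0.61244283 -0.23142889  0.038     ]
[[ 0.4305  0.1717]
 [ 0.6275  0.2308]
 [ 0.6835  0.0466]
 [ 0.4887 -0.0136]] [0.5575661  0.10886836]
16.70573538073594 0.2057800098335518
17.160833642573714 0.20385664372240495
16.898170106845384 0.19256145303453087
17.465938865521466 0.19419666878945938
pocket collar [0.57083248 0.06379563 0.02      ] handle top [0.55545214 0.1087509  0.08      ] captop [ 0.60798046 -0.22984169  0.038     ]
```

```bash
python3 -m handwheel '[[[0,0,0.03],[0,0,0],1],[[0,0,0.06],[0,0,0],1],[[0,0,0.09],[0,0,0],1],[[0,0,0.11],[0,0,0],1],[[0,0,0.13],[0,0,0],1],[[0,0,0.141],[0,0,0],1],[[0,0,0.141],[0,0,0],1],[[0,0,0.141],[0,0,0],0.3],[[0,0,0.141],[0,0,0],0.3],[[0,0,0.141],[0,0,0],0.3],[[0,0,0.141],[0,0,0],0.3],[[0,0,0.141],[0,0,0],0.3],[[0,0,0.141],[0,0,0],0.3],[[0,0,0.141],[0,0,0],0.3],[[0,0,0.141],[0,0,0],0.3]]' 20
```

```text
time_s: 4.57
position: [0.6138, -0.2317, 0.0179]
tcp_rot: [3.142, 0.0, 1.87]
wrist_force: [-0.1, 1.0, 1.8]
width: 0.0441
```

```bash
python3 -m handwheel '[[[0,0,-0.03],[0,0,0],0.3],[[0,0,-0.06],[0,0,0],0.3],[[0,0,-0.09],[0,0,0],0.3],[[0.03,0.005,-0.11],[0,0,0],0.3],[[0.07,0.011,-0.11],[0,0,0],0.3],[[0.11,0.018,-0.11],[0,0,0],0.3],[[0.15,0.025,-0.11],[0,0,0],0.3],[[0.19,0.031,-0.11],[0,0,0],0.3],[[0.23,0.038,-0.11],[0,0,0],0.3],[[0.26,0.043,-0.11],[0,0,0],0.3],[[0.285,0.047,-0.11],[0,0,0],0.3],[[0.296,0.0486,-0.11],[0,0,0],0.3],[[0.296,0.0486,-0.11],[0,0,0],0.3],[[0.296,0.0486,-0.11],[0,0,0],0.3],[[0.296,0.0486,-0.11],[0,0,0],0.3]]'
python3 - <<'E'
from h import *
c=look("wrist",["pocket","cap_rim","cap_center","tote_grip"]); save(c,"w2.png")
c=look("scene",["pocket","cap_rim","cap_center"])
o=bot.get_obs();print(o["position"],o["tcp_rot"],o["width"],o["time_s"])
E
```

```text
time_s: 5.82
position: [0.5735, 0.0641, 0.1276]
tcp_rot: [-3.142, 0.001, 1.869]
wrist_force: [-0.1, -1.1, -1.1]
width: 0.0436
wrist pocket 0.87 [0.5736 0.0633 0.0073]
wrist pocket 0.23 [0.541  0.1736 0.0151]
wrist cap_center 0.62 [0.576  0.0631 0.1267]
wrist tote_grip 0.6 [0.5615 0.11   0.0686]
scene pocket 0.91 [0.5752 0.0657 0.0034]
scene cap_rim 0.58 [0.575  0.0649 0.1102]
scene cap_center 0.7 [0.5743 0.0675 0.128 ]
[0.57316189 0.0650831  0.12762566] [-3.14156478e+00 -9.72777637e-06  1.86906157e+00] 0.044032131910547195 6.2667
```

View pics/w2.png

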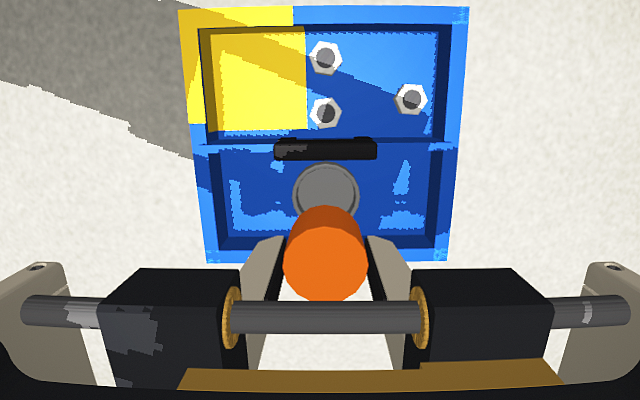

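The wrist view shows the collar centred on u≈326 with its far edge at v≈163, and the held cap at (325,262), lined up sideways. I'll check the fore-aft alignment.

```bash
python3 - <<'E'
from h import *
c=bot.capture("wrist")
ax=np.array([np.cos(1.869),np.sin(1.869)])
for f in(292,163),(326,163),(360,190),(292,190): print(f,ray(c,*f,.02)[:2].round(4))
print("from far edge",ray(c,326,163,.02)[:2]-.0305*ax)
print("rim corners",[ray(c,*f,.045)[:2].round(4) for f in((178,10),(470,6),(447,262),(206,264))])
o=ray(c,292,190,.02)[:2];p=ray(c,360,190,.02)[:2];print("mid",(o+p)/2)
print("handle top far/near",ray(c,326,137,.08)[:2],ray(c,326,143,.08)[:2])
E
```

```text
(292, 163) [0.5375 0.0863]
(326, 163) [0.5656 0.0948]
(360, 190) [0.6013 0.0807]
(292, 190) [0.5439 0.0631]
from far edge [0.5745205  0.06569363]
rim corners [array([0.4302, 0.174 ]), array([0.6292, 0.2377]), array([0.6899, 0.0473]), array([ 0.4905, -0.0159])]
mid [0.57260813 0.07192698]
handle top far/near [0.55749922 0.12055849] [0.55865445 0.11680134]
```

```bash
python3 -m handwheel '[[[0,0.001,0.03],[0,0,0],0.3],[[0,0.001,0.055],[0,0,0],0.3],[[0,0.001,0.075],[0,0,0],0.3],[[0,0.001,0.085],[0,0,0],0.3],[[0,0.001,0.09],[0,0,0],0.3],[[0,0.001,0.095],[0,0,0],0.3],[[0,0.001,0.099],[0,0,0],0.3],[[0,0.001,0.102],[0,0,0],0.3],[[0,0.001,0.104],[0,0,0],0.3],[[0,0.001,0.104],[0,0,0],0.3],[[0,0.001,0.104],[0,0,0],0.3]]'
python3 - <<'E'
from h import *
o=bot.get_obs();print(o["position"],o["wrist_force"],o["width"],o["time_s"])
E
```

```text
time_s: 7.23
position: [0.5744, 0.0658, 0.0241]
tcp_rot: [3.141, 0.0, 1.87]
wrist_force: [-0.5, -0.2, 0.3]
width: 0.0439
[0.57437582 0.06576102 0.02414719] [-0.50556235 -0.17332144  0.29161154] 0.043914517770919086 7.2333
```

```bash
python3 -m handwheel '[[[0,0,0],[0,0,0],0.68],[[0,0,0],[0,0,0],0.68],[[0,0,0],[0,0,0],0.68],[[0,0,0],[0,0,0],0.68],[[0,0,0],[0,0,0],0.68],[[0,0,-0.01],[0,0,0],0.68],[[0,0,-0.025],[0,0,0],0.68],[[0,0,-0.05],[0,0,0],0.68],[[0,0,-0.08],[0,0,0],0.68],[[0,0,-0.11],[0,0,0],0.68],[[-0.02,0,-0.14],[0,0,0],0.68],[[-0.04,0,-0.15],[0,0,0],0.68],[[-0.04,0,-0.15],[0,0,0],0.68],[[-0.04,0,-0.15],[0,0,0],0.68],[[-0.04,0,-0.15],[0,0,0],0.68]]'
python3 - <<'E'
from h import *
c=look("wrist",["pocket","cap_rim","cap_center","tote_grip","tote","yellow_corner"]); save(c,"w3.png")
c=look("scene",["cap_rim","cap_center","tote_grip","tote"])
o=bot.get_obs();print(o["position"],o["tcp_rot"],o["width"],o["time_s"])
E
```

```text
time_s: 8.48
position: [0.5849, 0.028, 0.173]
tcp_rot: [-3.14, -0.001, 1.869]
wrist_force: [-0.1, 0.0, -1.2]
width: 0.0635
wrist cap_center 0.94 [0.5746 0.0648 0.0234]
wrist cap_center 0.56 [0.4423 0.1707 0.0055]
wrist tote_grip 0.91 [0.5624 0.1114 0.0691]
wrist tote_grip 0.35 [0.6161 0.1668 0.0115]
wrist tote 0.64 [ 0.5595  0.1081 -0.0016]
wrist yellow_corner 0.65 [0.4435 0.1678 0.0042]
scene cap_rim 0.92 [0.5734 0.0669 0.0079]
scene cap_center 0.8 [0.5753 0.0711 0.022 ]
scene tote_grip 0.48 [0.6186 0.1683 0.0072]
scene tote 0.8 [0.562  0.1092 0.0009]
scene tote 0.33 [ 0.4691 -0.1913  0.0176]
[0.58583993 0.02763201 0.17362195] [-3.14155079e+00 -1.58120284e-05  1.86977130e+00] 0.06329794634393864 9.0833
```

View pics/w3.png

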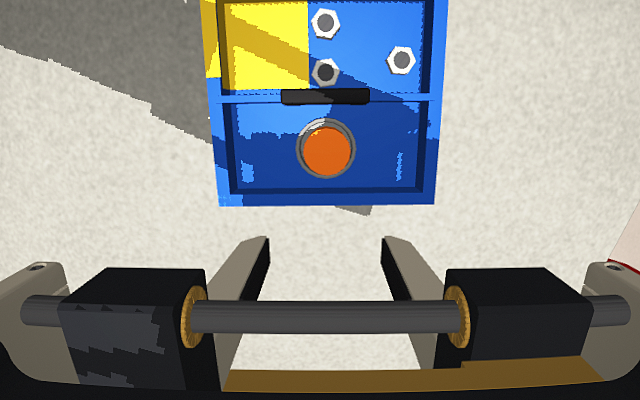

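The wrist view shows the cap closed face up inside its collar at (326,149), evenly ringed. The handle is at (326,96) and the nuts at (325,22), (325,72) and (401,60). Next I'll turn the gripper and move over the handle.

```bash
python3 -m handwheel '[[[0.02,0,0],[0,0,7],0.4],[[0.04,0,0],[0,0,14],0.4],[[0.06,0,0],[0,0,21],0.4],[[0.087,0,0],[0,0,28],0.4],[[0.087,0,0],[0,0,35],0.4],[[0.087,0,0],[0,0,42],0.4],[[0.087,0,0],[0,0,49],0.4],[[0.087,0,0],[0,0,56],0.4],[[0.087,0,0.01],[0,0,63],0.4],[[0.087,0,0.02],[0,0,70],0.4],[[0.087,0,0.03],[0,0,77],0.4],[[0.087,0,0.04],[0,0,84],0.4],[[0.087,0,0.05],[0,0,89.7],0.4],[[0.087,0,0.05],[0,0,89.7],0.4],[[0.087,0,0.05],[0,0,89.7],0.4],[[0.087,0,0.05],[0,0,89.7],0.4]]' 55
python3 - <<'E'
from h import *
c=look("wrist",["tote_grip"]); save(c,"w4.png")
c=look("scene",["tote_grip"])
o=bot.get_obs();print(o["position"],o["tcp_rot"],o["joints"],o["width"],o["time_s"])
E
```

```text
time_s: 10.42
position: [0.5606, 0.1107, 0.1242]
tcp_rot: [3.141, -0.001, 0.307]
wrist_force: [-0.3, -1.0, 0.7]
width: 0.0368
wrist tote_grip 0.92 [0.563  0.1116 0.0695]
scene tote_grip 0.72 [0.5617 0.1125 0.0636]
scene tote_grip 0.3 [0.6689 0.3467 0.0321]
[0.56067039 0.11070932 0.1243582 ] [ 3.14119651e+00 -1.22232240e-03  3.05258200e-01] [-1.55025651e-04  3.74281131e-01  1.61447395e+00 -1.12446482e-05
  1.15155270e+00  1.26538791e+00] 0.037136416629475595 10.6167
```

View pics/w4.png

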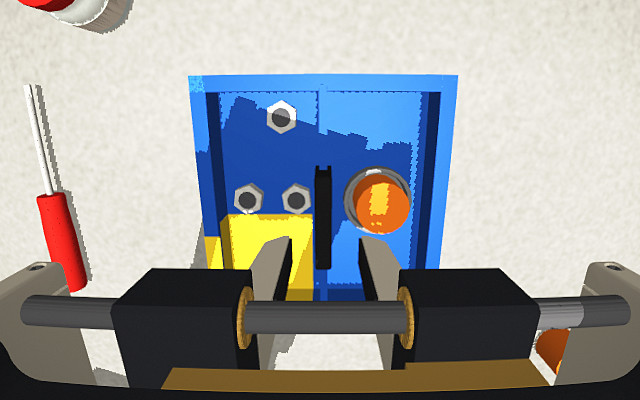

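The wrist view shows the handle at (323,215), parallel to the jaws and midway between the fingers at (285,265) and (365,265). The cap is seated at (380,202). Now down and grip.

```bash
python3 -m handwheel '[[[0,0,0.02],[0,0,0],0.38],[[0,0,0.04],[0,0,0],0.38],[[0,0,0.055],[0,0,0],0.38],[[0,0,0.066],[0,0,0],0.38],[[0,0,0.073],[0,0,0],0.38],[[0,0,0.073],[0,0,0],0.38],[[0,0,0.073],[0,0,0],0.38],[[0,0,0.073],[0,0,0],0.05],[[0,0,0.073],[0,0,0],0.05],[[0,0,0.073],[0,0,0],0.05],[[0,0,0.073],[0,0,0],0.05],[[0,0,0.073],[0,0,0],0.05],[[0,0,0.073],[0,0,0],0.05],[[0,0,0.073],[0,0,0],0.05],[[0,0,0.073],[0,0,0],0.05],[[0,0,0.073],[0,0,0],0.05]]' 55
```

```text
time_s: 11.95
position: [0.5605, 0.1109, 0.0513]
tcp_rot: [3.142, -0.001, 0.304]
wrist_force: [-2.0, 0.8, 5.8]
width: 0.0116
```

```bash
python3 -m handwheel '[[[0,0,-0.003],[0,0,0],0.05],[[0,0,-0.01],[0,0,0],0.05],[[0,0,-0.02],[0,0,0],0.05],[[0,0,-0.033],[0,0,0],0.05],[[0,0,-0.048],[0,0,0],0.05],[[0,0,-0.063],[0,0,0],0.05],[[0,0,-0.078],[0,0,0],0.05],[[0,0,-0.093],[0,0,0],0.05],[[0,0,-0.108],[0,0,0],0.05],[[0,0,-0.123],[0,0,0],0.05],[[0,0,-0.138],[0,0,0],0.05],[[0,0,-0.153],[0,0,0],0.05],[[0,0,-0.168],[0,0,0],0.05],[[0,0,-0.181],[0,0,0],0.05],[[0,0,-0.191],[0,0,0],0.05],[[0,0,-0.197],[0,0,0],0.05],[[0,0,-0.2],[0,0,0],0.05],[[0,0,-0.2],[0,0,0],0.05]]' 58
python3 - <<'E'
from h import *
c=look("scene",["tote","tote_grip","cap_center"])
o=bot.get_obs();print(o["position"],o["tcp_rot"],o["joints"],o["wrist_force"],o["torque"],o["width"],o["time_s"])
E
```

```text
time_s: 13.45
position: [0.5603, 0.1107, 0.251]
tcp_rot: [3.141, -0.0, 0.304]
wrist_force: [1.1, -1.1, -6.0]
width: 0.0119
scene tote 0.91 [0.5572 0.1127 0.2008]
scene tote_grip 0.6 [0.5586 0.1122 0.2652]
scene cap_center 0.94 [0.5746 0.0669 0.2222]
[0.55966582 0.11068952 0.24963289] [-3.14099866e+00  1.91865710e-03  3.04129238e-01] [-1.92022581e-04  2.78731006e-01  1.43192852e+00 -8.29941600e-06
  1.43294161e+00  1.26647678e+00] [ 0.34238944  0.24065148 -6.02454926] [-0.01776772 -0.02469068 -0.01245346] 0.011665715160096016 13.65
```

```bash
python3 -m handwheel '[[[0,0,0],[-0.7,0.7,0],0.05],[[0,0,0],[-2,2,0],0.05],[[0,0,0],[-3.5,3.5,0],0.05],[[0,0,0],[-5.5,5.5,0],0.05],[[0,0,0],[-7.5,7.5,0],0.05],[[0,0,0],[-9.5,9.5,0],0.05],[[0,0,0],[-11.5,11.5,0],0.05],[[0,0,0],[-13.5,13.5,0],0.05],[[0,0,0],[-15.5,15.5,0],0.05],[[0,0,0],[-17.5,17.5,0],0.05],[[0,0,0],[-19.5,19.5,0],0.05],[[0,0,0],[-21.5,21.5,0],0.05],[[0,0,0],[-23.5,23.5,0],0.05],[[0,0,0],[-25,25,0],0.05],[[0,0,0],[-26,26,0],0.05],[[0,0,0],[-27,27,0],0.05],[[0,0,0],[-27,27,0],0.05],[[0,0,0],[-27,27,0],0.05],[[0,0,0],[-27,27,0],0.05],[[0,0,0],[-27,27,0],0.05]]' 58
python3 - <<'E'
from h import *
c=look("wrist",["nut1_center","cap_center","tote_grip","yellow_corner","pocket"]); save(c,"w5.png")
c=look("scene",["tote","yellow_corner","nut1_center","cap_center"]);save(c,"s5.png")
o=bot.get_obs();print(o["position"],o["tcp_rot"],o["joints"],o["wrist_force"],o["torque"],o["width"],o["time_s"])
R=Rn.from_euler("xyz",o["tcp_rot"]).as_matrix();print("tilt",np.degrees(np.arccos(-R[2,2])))
E
```

```text
time_s: 15.32
position: [0.5604, 0.1107, 0.2508]
tcp_rot: [2.635, -0.453, 0.423]
wrist_force: [0.8, 0.0, -6.4]
width: 0.0115
wrist cap_center 0.61 [0.5789 0.0581 0.246 ]
wrist tote_grip 0.57 [0.5542 0.1123 0.2639]
wrist yellow_corner 0.35 [0.6676 0.3435 0.0323]
scene tote 0.56 [0.5888 0.0924 0.2123]
scene tote 0.4 [ 0.4707 -0.1923  0.0183]
[0.5602138  0.11069465 0.25063855] [ 2.63411528 -0.45236698  0.42330244] [ 0.27309381  0.0602301   1.89657484 -0.64847267  0.77669071  1.91719488] [-4.73810876e-01 -1.21718692e-04 -6.01679179e+00] [0.42153101 0.88100062 0.02689457] 0.011794415807363144 15.8667
tilt 38.180747501913395
```

View pics/w5.png

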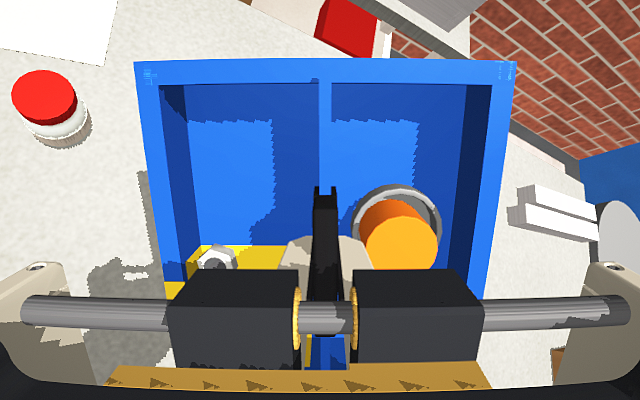

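View pics/s5.png

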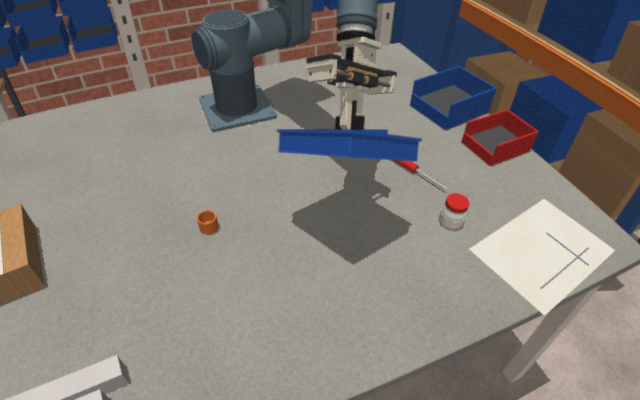

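The wrist view shows one nut on the yellow patch at (217,262), with the patch's far edge at v≈247 and the rest hidden behind the gripper. The upper compartment is empty and the cap is in its collar at (398,240). The scene view shows the tote tipped and well up, seen from its high side, and the reject untouched at (208,222). I'll check the top view and work out the nut's position in the tote frame.

```bash
python3 - <<'E'
from h import *
c=bot.capture("wrist")
o=bot.get_obs();Rt=Rn.from_euler("xyz",o["tcp_rot"]).as_matrix();p=o["position"]
Rb=Rt@np.diag([1,-1,-1]); org=p-Rb@np.array([0,0,.0513])   # tote frame
def hit(c,u,v,z):
    K=np.array([[c["fx"],0,c["cx"]],[0,c["fy"],c["cy"]],[0,0,1]])
    n=cv2.undistortPoints(np.array([[[u,v]]],float),K,np.array(c["distortion"]))[0,0]
    R=cv2.Rodrigues(np.array(c["rvec"],float))[0]
    a=Rb.T@(-R.T@np.array(c["tvec"]).ravel()-org); d=Rb.T@R.T@np.array([n[0],n[1],1.]); return (a+d*(z-a[2])/d[2]).round(4)
print("nut top",hit(c,217,258,.017),"patch edge",hit(c,240,247,.004),"rim corners",hit(c,135,62,.045),hit(c,515,62,.045),"collar",hit(c,397,218,.02))
t=bot.capture("top");
R=cv2.Rodrigues(np.array(t["rvec"],float))[0]
q,_=cv2.projectPoints(np.array([Rb@np.array(v)+org for v in((-.096,.091,.004),(-.016,.011,.004),(0,0,0.))]),np.array(t["rvec"]),np.array(t["tvec"]),np.array([[t["fx"],0,t["cx"]],[0,t["fy"],t["cy"]],[0,0,1]]),np.array(t["distortion"]));print(q.reshape(-1,2))
for d in bot.masks_of("nut1_center",t): 
    y,x=np.nonzero(d["region"]);print(d["conf"],x.mean(),y.mean(),len(x))
cv2.imwrite("pics/t5.png",cv2.resize(t["img"][150:300,230:400,::-1],None,fx=4,fy=4,interpolation=cv2.INTER_CUBIC))
E
```

```text
nut top [-0.021  0.073  0.017] patch edge [-0.0184  0.0601  0.004 ] rim corners [0.1023 0.0959 0.045 ] [ 0.1022 -0.0992  0.045 ] collar [ 0.0093 -0.0485  0.02  ]
[[297.93683399 233.37147941]
 [314.426583   192.43069104]
 [316.52021468 183.57410718]]
```

View pics/t5.png

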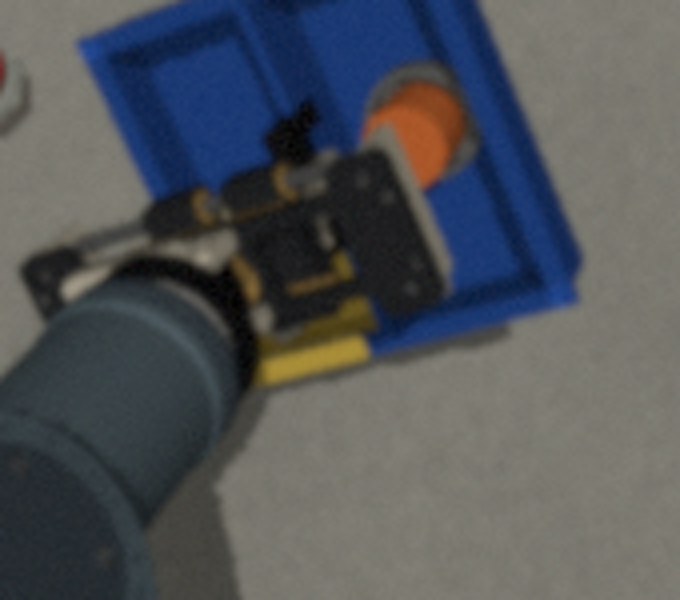

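The top view mostly shows the arm, with the cap at (425,125) in its collar and the nuts hidden. The visible nut comes out at tote x = -21 mm, barely on the patch (edge at -16 mm), so the nuts have probably lined up along the +y wall. I'll swing the tilt towards -x/-y briefly and back so they regroup into a triangle.

```bash
python3 - <<'E'
from h import *
f=lambda v:Rn.from_rotvec(v,degrees=True)
def seq(a,pts):
    for p in pts: print(p,(f(a).inv()*f(p)).as_rotvec(degrees=True).round(1).tolist())
a=[-27,27,0]
seq(a,[[-21,29,0],[-15,31,0],[-9,32,0],[-3,33,0],[3,33,0],[9,33,0],[15,33,0],[18,33,0],[-20,32,0],[-24,32,0],[-26,31,0]])
E
```

```text
[-21, 29, 0] [5.7, 1.7, 1.8]
[-15, 31, 0] [11.4, 3.5, 3.7]
[-9, 32, 0] [17.1, 4.4, 5.3]
[-3, 33, 0] [22.8, 5.4, 6.9]
[3, 33, 0] [28.5, 5.4, 8.3]
[9, 33, 0] [34.3, 5.5, 9.7]
[15, 33, 0] [40.0, 5.6, 11.2]
[18, 33, 0] [42.9, 5.7, 11.9]
[-20, 32, 0] [6.5, 4.6, 2.7]
[-24, 32, 0] [2.7, 4.7, 1.8]
[-26, 31, 0] [0.8, 3.8, 1.1]
```

```bash
python3 -m handwheel '[[[0,0,0],[5.7,1.7,1.8],0.05],[[0,0,0],[11.4,3.5,3.7],0.05],[[0,0,0],[17.1,4.4,5.3],0.05],[[0,0,0],[22.8,5.4,6.9],0.05],[[0,0,0],[28.5,5.4,8.3],0.05],[[0,0,0],[34.3,5.5,9.7],0.05],[[0,0,0],[40,5.6,11.2],0.05],[[0,0,0],[40,5.6,11.2],0.05],[[0,0,0],[40,5.6,11.2],0.05],[[0,0,0],[40,5.6,11.2],0.05],[[0,0,0],[34.3,5.5,9.7],0.05],[[0,0,0],[28.5,5.4,8.3],0.05],[[0,0,0],[22.8,5.4,6.9],0.05],[[0,0,0],[17.1,4.4,5.3],0.05],[[0,0,0],[11.4,3.5,3.7],0.05],[[0,0,0],[6.5,4.6,2.7],0.05],[[0,0,0],[2.7,4.7,1.8],0.05],[[0,0,0],[0.8,3.8,1.1],0.05],[[0,0,0],[0.8,3.8,1.1],0.05],[[0,0,0],[0.8,3.8,1.1],0.05]]' 58
cat > chk.py <<'E'
from h import *
import sys
c=bot.capture("wrist")
o=bot.get_obs();Rt=Rn.from_euler("xyz",o["tcp_rot"]).as_matrix();p=o["position"]
Rb=Rt@np.diag([1,-1,-1]); org=p-Rb@np.array([0,0,.0513])
def hit(u,v,z):
    K=np.array([[c["fx"],0,c["cx"]],[0,c["fy"],c["cy"]],[0,0,1]])
    n=cv2.undistortPoints(np.array([[[u,v]]],float),K,np.array(c["distortion"]))[0,0]
    R=cv2.Rodrigues(np.array(c["rvec"],float))[0]
    a=Rb.T@(-R.T@np.array(c["tvec"]).ravel()-org); d=Rb.T@R.T@np.array([n[0],n[1],1.]); return (a+d*(z-a[2])/d[2]).round(4)
for n in("nut1_center","cap_center"):
  for d in bot.landmark_of(n,c): print(n,d["conf"],(Rb.T@(w(d["position"],c)-org)).round(4))
for d in bot.masks_of("nut1_center",c):
    y,x=np.nonzero(d["region"]);print("mask",round(d["conf"],2),x.min(),x.max(),y.min(),y.max(),hit(x.mean(),y.mean(),.013))
print(o["position"],o["wrist_force"],o["torque"],o["width"],o["time_s"],"tilt",np.degrees(np.arccos(-Rt[2,2])),"corner z",(Rb@[-.1,.095,0]+org)[2])
save(c,sys.argv[1])
if len(sys.argv)>2:
    s=bot.capture("scene"); crop=s["img"]
E
python3 chk.py w6.png
```

```text
time_s: 17.68
position: [0.5594, 0.115, 0.2508]
tcp_rot: [2.639, -0.522, 0.448]
wrist_force: [-0.6, 1.1, -6.6]
width: 0.0116
cap_center 0.82 [-0.0065 -0.0458  0.0225]
[0.5593976  0.11420101 0.25073461] [-1.20258929 -0.31530105 -6.52866118] [0.4867299  0.95562555 0.01893114] 0.011694089597593499 17.7333 tilt 40.46596718683837 corner z 0.12236865632730654
```

View pics/w6.png

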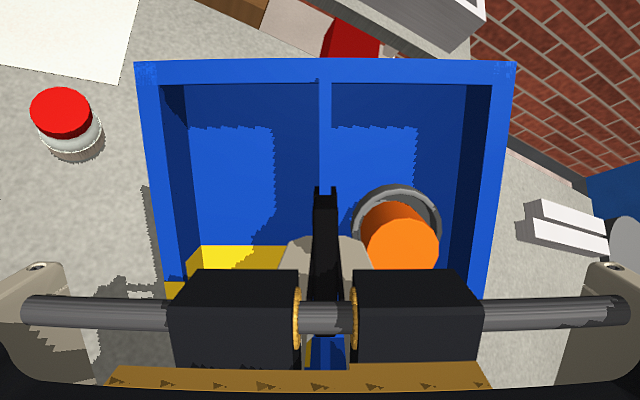

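The wrist view now shows no nut at the patch's far edge: the visible yellow strip at (190–285, 247–268) is clear and the cap is in its collar at (400,243). I'll let it settle, then do one last composite check.

```bash
python3 -m handwheel '[[[0,0,0],[0,0,0],0.05],[[0,0,0],[0,0,0],0.05],[[0,0,0],[0,0,0],0.05],[[0,0,0],[0,0,0],0.05],[[0,0,0],[0,0,0],0.05],[[0,0,0],[0,0,0],0.05],[[0,0,0],[0,0,0],0.05],[[0,0,0],[0,0,0],0.05],[[0,0,0],[0,0,0],0.05],[[0,0,0],[0,0,0],0.05]]' 58
cat >> chk.py <<'E'
for u in(200,217,250,275): print(u,hit(u,267,.017),hit(u,267,.004))
t=bot.capture("top"); s=bot.capture("scene")
A=cv2.resize(c["img"][230:385,150:360],(800,590))[:300]
B=cv2.resize(t["img"][150:300,230:400],(400,300),interpolation=cv2.INTER_CUBIC)
C=cv2.resize(s["img"][50:230,220:460],(400,300),interpolation=cv2.INTER_CUBIC)
cv2.imwrite("pics/comp.png",np.vstack([A,np.hstack([B,C])])[:,:,::-1])
E
python3 chk.py w7.png
```

```text
time_s: 18.72
position: [0.5602, 0.1107, 0.2506]
tcp_rot: [2.64, -0.52, 0.441]
wrist_force: [0.4, 0.6, -5.9]
width: 0.0118
nut1_center 0.71 [ 0.0649  0.283  -0.1203]
cap_center 0.96 [-0.0068 -0.049   0.0238]
[0.56020631 0.11076073 0.2506171 ] [ 0.5761596  -0.33394211 -6.3794208 ] [ 0.46528807  0.9286756  -0.04842926] 0.011525598502776338 18.7667 tilt 40.44215386563204 corner z 0.12226702127948526
200 [-0.028   0.0858  0.017 ] [-0.0349  0.0915  0.004 ]
217 [-0.0279  0.0737  0.017 ] [-0.0347  0.0786  0.004 ]
250 [-0.0277  0.0505  0.017 ] [-0.0345  0.0539  0.004 ]
275 [-0.0276  0.033   0.017 ] [-0.0344  0.0353  0.004 ]
```

View pics/comp.png

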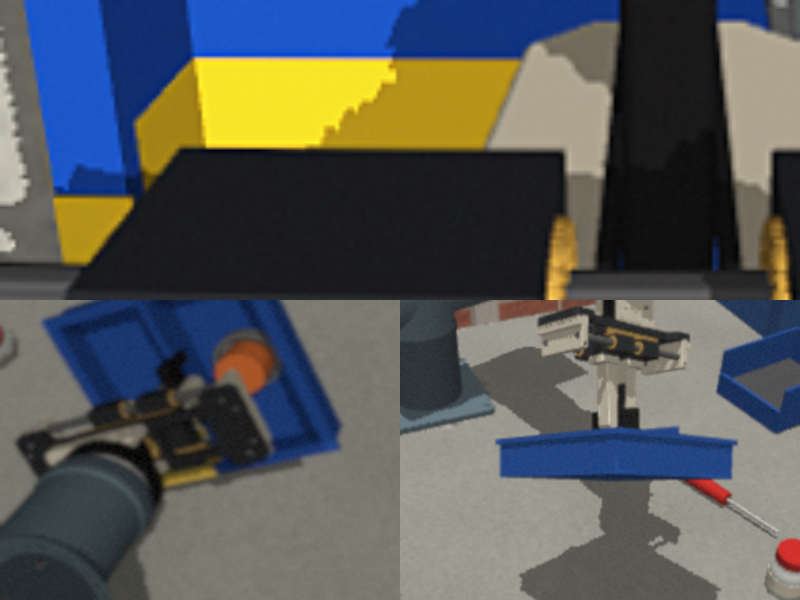

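The composite shows the far part of the yellow patch clear of nuts. The cap is in its collar, and the tote is held high and still, tipped 40°.

```bash
python3 -c "
from bench import bot
print(bot.finish_job(), bot.get_obs()['time_s'])"
```

```text
the job is handed in; nothing more can be done
the job is handed in; nothing more can be done
```

I seated the good cap open end down in the grey pocket and released it. Then I gripped the tote by its handle at 58 N, lifted it about 0.2 m and tipped it towards the yellow corner. I handed the job in at about 19 s with the tote still held up, tipped 40° and still, its lowest corner about 0.12 m above the bench.

- **Regrouping the nuts:** after the first tip (38°), one nut lay only just inside the patch edge. I swung the tilt towards the tote's -x/-y and back to bring them together.
- **Cap:** in the last views it sits in its collar, and its measured height matches fully seated. The last reading put it about 7 mm off-centre along the tote's x, more than the 4 mm of play, which I put down to measurement error.
- **Nuts:** I could not see them directly at the end, because the gripper hides the corner. The rest of the compartment in view and the outer part of the patch (the outer 12 mm or more) were clear. The carried weight, 5.9–6.4 N, matched the weight at lifting, so none seems lost. A nut tucked behind the finger can't be ruled out by sight, but is unlikely at this tilt.
- **Nut detector:** its one hit in the last check (confidence 0.71) was a point outside the tote, most likely the jar, so I ignored it.
- **Other things on the bench:** I left the reject, jar and screwdriver alone. The reject looked unmoved after the first tip, and the final view shows the screwdriver and jar but not the reject.

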